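Release the eccentric lock and push the connector carriage home

TASK

On the connector mating jig, push the cam's upright handle round with the fingertips until the cam is at its low point (lever pointing straight ahead along the slide, handle over the index stud), and only then push the carriage forward by its rear plate until its plug is fully home in the gold avionics unit. Push gently, do not grip or lift anything, leave the cam at its low point and the loose things around the jig where they are, and finish clear of everything.

Things in the scene. Friction and masses are not known exactly. Their poses are not given: they have to be found in the camera images.
- jig: connector mating jig, fixed: dark grey base plate 320 x 290 x 12 mm (own x -130 to +190, y -200 to +90 mm). Origin on the table surface; own x = the carriage's forward direction, roughly away from the robot; y left, z up. At its far end (x 112 to 188, y -25 to +85 mm) stands the gold-toned avionics unit, 103 mm tall. All heights (z) are above the table
- carriage_travel (a joint): travel of the carriage along the jig's +x, m: 0 = drawn back (it starts within 0.008 of that), 0.048 = fully home at its hard stop, plug in the avionics unit. Grey plate 105 x 80 mm with a black connector body, top z = 72 mm, on two rails. It stays where it is left; about 3 N moves it. With the cam over about 0.3 rad off its low point the cam stops it short of home
- follower_face (a point): on the carriage, middle of the front face of the steel follower bar that sticks out to the right of the carriage's rear (jig y -130 to -10 mm, 12 mm thick, z 16 to 38 mm). It lies at jig x = -45 mm + travel and runs up against the edge of the cam disc
- cam_angle (a joint): angle of the eccentric cam about its vertical pivot, rad: 0 = low point, growing clockwise seen from above. It starts at 1.5 to 2.45; turn it counter-clockwise to 0 (the handle swings round the right-hand outer side of the jig, then forward). No stop or detent at 0; it can run past, to -0.8. Stiff (about 3 N at the handle); stays where it is left
- cam_pivot (a point): point on the cam's vertical pivot axis, z = 50 mm, at jig x = 16, y = -110 mm. Cam: steel disc 64 mm across, z 16 to 36 mm, centre 20 mm off the pivot. A lever bar on it (16 mm wide, top z = 44 mm) points from the pivot over the disc's high side; at the low point it points along the jig's +x. Lever direction in the jig frame = minus the joint value, from +x
- cam_handle (a point): the upright black round post at the end of the lever, the place to push: 16 mm in diameter, z 44 to 90 mm, 80 mm from the pivot. The point is on its axis at mid height (z = 67 mm). The point's x axis points outward along the lever
- cam: the whole cam with its lever and handle post. Origin on the pivot axis at table height (jig x = 16, y = -110 mm); own x points outward along the lever, z up
- push_face (a point): middle of the rear face (towards the robot) of the upright steel plate across the rear of the carriage, the place to push: 80 mm wide (jig y -10 to +70 mm), 10 mm thick, z 30 to 90 mm. The point lies at jig x = -62 mm + travel, y = 30 mm, z = 60 mm; axes as those of the jig
- carriage: the whole carriage with push plate, follower bar and connector. Origin at jig x = travel, y = 0, z = 0; axes as those of the jig
- index_stud (a point): top of a low bright stud (12 mm across, top at z = 22 mm, seen only) on the base plate, 80 mm straight ahead of the pivot: at the low point the handle post stands right above it
- dust_cap: black plastic connector dust cap, 20 mm across and 16 mm tall, standing on the jig's base plate; a bystander, to be left alone
- tape_roll: roll of amber tape lying flat, 84 mm across, 24 mm tall; a bystander, to be left alone
- driver: screwdriver lying on the table; a bystander, to be left alone
- screw_jar: small jar with a white cap, 48 mm across, 60 mm tall; a bystander, to be left alone
- parts_tray: grey open tray 110 x 80 x 30 mm; a bystander, to be left alone
- spacer: gold-toned round spacer standing on end, 26 mm across, 40 mm tall; a bystander, to be left alone
- bracket: small gold-toned angle bracket, 60 x 30 x 40 mm, standing on the far end of the base plate; a bystander, to be left alone

How it is judged:
By the outcome, as a careful person would: the job done as asked, in the order asked, and still so for the second after the job is handed in, with the robot touching nothing.
It also fails if it takes over 58 s, if anything falls off the work surface, if the arm or the gripper's body presses on something with over 40 N, if the wrist force passes 120 N, or if a joint passes its speed limit or range.

ROBOT

A 7-joint arm with a two-finger parallel gripper is mounted at the origin on the work surface. World frame = base frame: x ahead of the robot, y to its left, z up, the work surface at z = 0. Lengths are in m, angles in rad, forces in N, time in s.
With the tool pointing down it reaches from about 0.425 to 0.875 m from the base axis. Payload 4.7 kg.
Tool frame: the origin (TCP) lies between the finger pads; the fingertips stand 14 mm ahead of it and the grasp point (between the pads) lies 5 mm behind it; z points along the fingers, y is the line along which they close (so a half turn about z gives the same grasp; the last joint's range is limited). The gripper opens to 87 mm and grips with 3 to 60 N. Pads are 19 mm wide; open, the fingers measure 117 mm over their backs; the gripper's body (75 mm by 190 mm) begins 51 mm behind the grasp point.
Start: joints at [1.127, 0.321, -0.07, 1.45, 0.023, 1.371, -0.057], TCP at [0.287, -0.583, 0.237] pointing down, gripper open.
Joint ranges: [-2.86, 2.86], [-0.3, 2.09], [-1.38, 1.24], [0.06, 2.45], [-1.56, 4.7], [0.09, 2.05], [-2.69, 2.69]. Speed limits (rad/s): [2.57, 2.57, 3.14, 3.14, 3.14, 3.14, 3.14].

INTERFACE

Orientations are given as a rotation vector (axis times angle).
In Python, from bench import ctrl gives the robot as it stands.
- The arm moves only by the tool step_arm, never from a script. Its argument "commands" is a list of rows, each an object with "travel": the shift along the tool's x, y, z in m, a list of three; "turn": the turn, a rotation vector about the tool's x, y, z in degrees, a list of three. A call has 1 to 5 rows; each row is the pose to reach, as a shift and turn from the pose commanded when the call began, along the tool's axes at that moment; what a row does not reach only later rows make up. A row lasts 1/10 s, in which the tool goes at most 50 mm and 8.59 degrees, less where a joint would pass 70% of its speed; a pose out of reach is approached as far as the arm can. A call with a gripper value outside its range is refused whole. "gripper" is the opening, from 0 (shut) to 1 (fully open), set as the call begins (left out, the last holds). The fingers move at their own pace and stop on an object; "force" is the grip in N (left out, the last holds). Time passes only in rows, so rows that repeat a pose let the fingers close. It gives the time, the measured TCP pose, the force, the opening and the grip force at its end, in the units of the state.
- ctrl.get_state(): the state, without advancing time (a new reading comes with each control period).
- ctrl.get_image(name): name is "scene" or "top" or "wrist"; returns the picture (480x640x3 uint8, red, green, blue); there is no depth.
- ctrl.camera_model(name): a dict with "fx", "fy", "cx", "cy" (pixels), "k1" (the pictures are not rectified: a ray, as slopes to the right and down, at radius r is drawn at 1 + k1 r^2 times it, then the intrinsics apply), "R" (3x3) and "t" (3): a world point X has camera coordinates R X + t; the wrist camera has in their place "T_tool_cam" (4x4, takes a point from camera to tool coordinates, whose origin is the TCP and whose axes are the flange's). Camera axes: x right, y down, z forward; pixel columns grow to the right and rows downward; lengths in m; the calibration is good to about 2 mm. A picture is of the moment at which its call begins: read the wrist's pose just before it. camera_model takes no time and is no camera call.
- ctrl.close_job(): hands the job in; it is judged then, once.
The state is a dict: "time": time; "joint_positions": joint angles; "qd": joint speeds; "joint_torque": joint torques, N m; "position": TCP position; "tool_rot": TCP orientation; "ft_force": force on the tool from outside, world axes, zero at the start; "torque": the same for the moment, N m; "grip_width": opening from 0.0 (shut) to 1.0 (fully open); "grip_force": force on a finger pad.
Only numpy, scipy, OpenCV 4.12 (cv2) and the standard library are available. Lean on these libraries where they do the work, as an engineer would, in place of code of your own. Each camera call takes 0.05 s, during which the arm holds its last target. There are 200 camera calls.

## Working session

There is one attempt and no reset: what is moved stays moved. The work goes in short steps, Python scripts to look and compute and a tool call to move; the robot and the scene stay as the last step left them, time stands still between calls to the robot, and variables do not carry over. Pictures are saved under pics/ and viewed, at most 10 in all, crops included, and the job is handed in when it is done.

Besides the shell and the picture viewer there is one more tool, called after "Emit:" as name(argument=value, ...), one argument or row to a line, values as JSON. step_arm: Moves the arm, as the interface text tells. Its arguments: {"type":"object","properties":{"commands":{"type":"array"},"gripper":{"type":"number"},"force":{"type":"number"}},"required":["commands"]}

```bash
ls; mkdir -p pics
python3 - <<'E'
from bench import ctrl
import cv2
s=ctrl.get_state();print(s)
for n in("scene","top"):
    cv2.imwrite(f"pics/{n}0.png",ctrl.get_image(n)[:,:,::-1]);print(n,ctrl.camera_model(n))
print(ctrl.camera_model("wrist"))
E
```

```text
pics
{'time': 0.0, 'joint_positions': array([ 1.12712439,  0.32183446, -0.07006178,  1.45168344,  0.02262312,
        1.37082514, -0.0568848 ]), 'qd': array([ 0.00210232,  0.00093807, -0.0006951 ,  0.00140828,  0.00033497,
        0.0021021 , -0.00199355]), 'joint_torque': array([-1.33857343e-04, -4.91294968e+01, -4.04090434e-01, -3.12524915e+01,
       -6.40406599e-02,  4.37401340e-02,  1.56534184e-04]), 'position': array([ 0.28696431, -0.58262178,  0.23544966]), 'tool_rot': array([-3.05781886e+00, -7.12422069e-01,  8.97144577e-04]), 'ft_force': array([ 0.67900773,  0.06947595, -0.34498199]), 'torque': array([-0.05017772, -0.03730429,  0.02892954]), 'grip_force': 0.0, 'grip_width': 0.9973256211236357}
scene {'fx': 527.0621840736981, 'fy': 527.0621840736981, 'cx': 324.3725933744726, 'cy': 232.5022057290665, 'k1': 0.041015335343740425, 'R': array([[ 0.45201933,  0.89189942,  0.01392666],
       [ 0.67937035, -0.33410713, -0.65332101],
       [-0.57804364,  0.30477509, -0.75695291]]), 't': array([-0.28022344, -0.33464878,  1.57317304])}
top {'fx': 500.07148049423415, 'fy': 500.07148049423415, 'cx': 317.1215527773994, 'cy': 242.3663756418589, 'k1': -0.06015327768597679, 'R': array([[-0.02612752, -0.99960598,  0.01025868],
       [-0.98124883,  0.0236846 , -0.19128451],
       [ 0.19096617, -0.01506411, -0.98148102]]), 't': array([0.04328317, 0.56153972, 0.84163849])}
{'fx': 364.98158557692307, 'fy': 364.98158557692307, 'cx': 317.85025000960803, 'cy': 239.3029907489452, 'k1': 0.011722533048328227, 'T_tool_cam': array([[-3.53505317e-04, -9.70177000e-01, -2.42397324e-01,
         6.64138934e-02],
       [ 9.99999929e-01, -3.74614218e-04,  4.09938814e-05,
         5.10757245e-04],
       [-1.30576805e-04, -2.42397293e-01,  9.70177064e-01,
        -1.48995297e-01],
       [ 0.00000000e+00,  0.00000000e+00,  0.00000000e+00,
         1.00000000e+00]])}
```

View pics/top0.png

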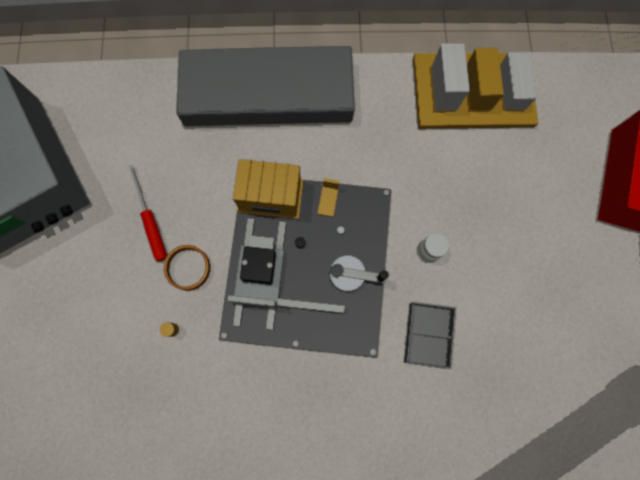

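View pics/scene0.png

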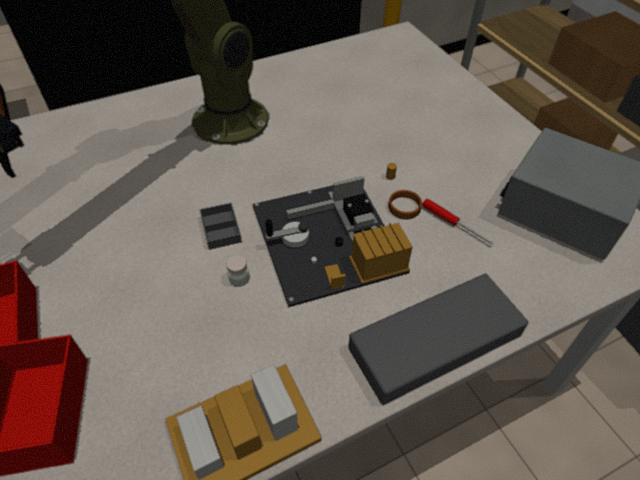

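The top view shows the plate with corners near (222,343), (379,356) and (391,187). The handle top is at about (383,275), the stud at (340,230), and the lever points to the right (cam about 1.6 rad). The jar is at (435,248), the tray at (430,335) and the dust cap at (300,243).

```bash
cat > h.py <<'E'
import numpy as np,cv2
from bench import ctrl
def ray(cam,uv,z,m=None):
    m=m or ctrl.camera_model(cam)
    K=np.array([[m['fx'],0,m['cx']],[0,m['fy'],m['cy']],[0,0,1]])
    p=cv2.undistortPoints(np.array(uv,float).reshape(-1,1,2),K,np.array([m['k1'],0,0,0.]))[:,0]
    R,t=np.array(m['R']),np.array(m['t']);C=-R.T@t
    d=np.c_[p,np.ones(len(p))]@R
    return C+d*((z-C[2])/d[:,2])[:,None]
def proj(cam,X,m=None):
    m=m or ctrl.camera_model(cam)
    K=np.array([[m['fx'],0,m['cx']],[0,m['fy'],m['cy']],[0,0,1]])
    return cv2.projectPoints(np.array(X,float).reshape(-1,1,3),cv2.Rodrigues(np.array(m['R']))[0],np.array(m['t']),K,np.array([m['k1'],0,0,0.]))[0][:,0]
E
python3 - <<'E'
from h import *
im=cv2.imread('pics/top0.png');g=cv2.cvtColor(im,cv2.COLOR_BGR2GRAY)
print(g[320,340],g[320,390],g[200,360],g[275,383])
m=np.zeros_like(g);m[150:370,210:398]=(g<105)[150:370,210:398]*255
m=cv2.morphologyEx(m,cv2.MORPH_CLOSE,np.ones((9,9)))
c=max(cv2.findContours(m,0,1)[0],key=cv2.contourArea)[:,0]
P=ray('top',c,0.012)
# edges by selecting contour pixels
def sel(f): return P[[f(*q) for q in c]][:,:2]
rear=sel(lambda u,v:v>335 and 232<u<370); right=sel(lambda u,v:u>375 and (200<v<255 or 300<v<345)); left=sel(lambda u,v:u<235 and 235<v<330)
for n,e in(('rear',rear),('right',right),('left',left)):
    vx,vy,x,y=cv2.fitLine(e.astype(np.float32),cv2.DIST_HUBER,0,.001,.001).ravel();print(n,len(e),np.degrees(np.arctan2(vy,vx)),x,y)
crop=im[150:370,210:450];cv2.imwrite('pics/c1.png',cv2.resize(crop,None,fx=2.7,fy=2.7,interpolation=cv2.INTER_CUBIC))
E
```

```text
78 147 68 39
rear 137 82.308205 0.37564555 0.062811345
right 98 -7.606852 0.51663244 -0.094469436
left 94 -7.851542 0.48403835 0.19965304
```

View pics/c1.png

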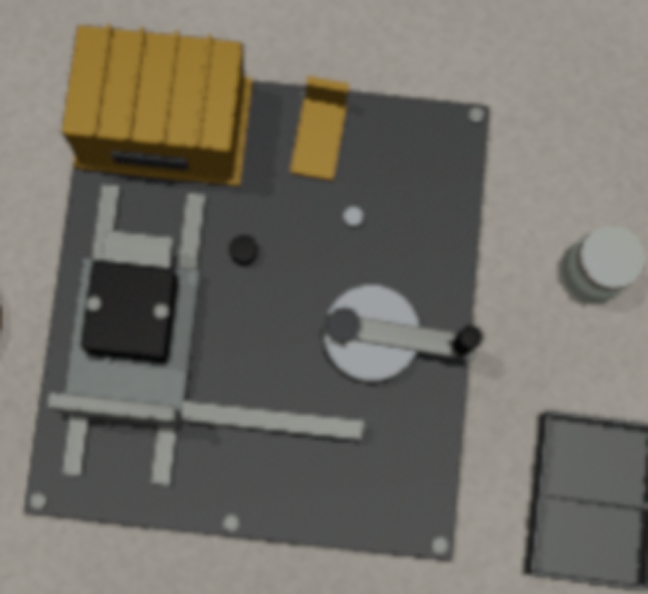

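```bash
cat >> h.py <<'E'
YAW=np.radians(-7.72)
ex=np.array([np.cos(YAW),np.sin(YAW)]);ey=np.array([-ex[1],ex[0]])
rear=np.array([0.37564555,0.062811345]);right=np.array([0.51663244,-0.094469436]);left=np.array([0.48403835,0.19965304])
O=ex*(rear@ex+.130)+ey*((right@ey+.2+left@ey-.09)/2)
def j2w(x,y,z): return np.r_[O+ex*x+ey*y,z]
def w2j(p): d=np.asarray(p)[...,:2]-O; return np.stack([d@ex,d@ey],-1)
E
python3 - <<'E'
from h import *
print(O,'width',(left-right)@ey)
f=lambda u,v:(210+u/2.7,150+v/2.7)
for n,(u,v),z in(('stud',(353,216),.022),('pivot',(344,326),.05),('handletop',(468,333),.09),('disc',(371,332),.036),('screwRR',(440,545),.012),('FR',(477,115),.012),('RL',(38,500),.012),('cap',(244,248),.016+.012),('jar',(612,258),.06),('trayFL',(543,412),.03),('trayRL',(528,575),.03),('pplateL',(50,395),.09),('pplateR',(175,405),.09),('followR',(363,421),.038),('bracket',(308,175),.05)):
    w=ray('top',[f(u,v)],z)[0];print(n,w.round(4),(w2j(w)*1000).round(1))
E
```

```text
[0.51274522 0.10641258] width 0.2870782260934626
stud [ 0.5911 -0.016   0.022 ] [  94.1 -110.8]
pivot [ 0.5109 -0.0057  0.05  ] [  13.2 -111.3]
handletop [ 0.4991 -0.0815  0.09  ] [  11.7 -188.1]
disc [ 0.5083 -0.0244  0.036 ] [  13.2 -130.2]
screwRR [ 0.3666 -0.0672  0.012 ] [-121.5 -191.6]
FR [ 0.6647 -0.1075  0.012 ] [ 179.3 -191.6]
RL [0.4031 0.2018 0.012 ] [-121.4   79.8]
cap [0.5692 0.0596 0.028 ] [ 62.2 -38.8]
jar [ 0.5503 -0.1842  0.06  ] [  76.3 -282.9]
trayFL [ 0.4522 -0.1381  0.03  ] [ -27.1 -250.4]
trayRL [ 0.346 -0.122  0.03 ] [-134.6 -248.7]
pplateL [0.4666 0.1812 0.09  ] [-55.8  68. ]
pplateR [0.4585 0.1034 0.09  ] [-53.3 -10.3]
followR [ 0.449  -0.0168  0.038 ] [ -46.6 -130.6]
bracket [0.614  0.0151 0.05  ] [112.6 -76.9]
```

```bash
cat >> h.py <<'E'
O=O-.0017*ex-.0009*ey
from scipy.spatial.transform import Rotation as Ro
def mv(x,y,z,yawj,s=None,pose=None):
    "shift in tool axes + tool-z turn to reach jig x,y (mm), TCP z (mm), tool x at yawj deg in jig"
    s=s or ctrl.get_state()
    R=Ro.from_rotvec(s['tool_rot']).as_matrix();p=s['position']
    T=j2w(x/1e3,y/1e3,z/1e3);yw=np.degrees(YAW)+yawj
    a=np.radians(yw);Rt=np.array([[np.cos(a),np.sin(a),0],[np.sin(a),-np.cos(a),0],[0,0,-1]])
    print('to',(x,y,z,yawj),'world',T.round(4),'travel',(R.T@(T-p)).round(4),'turn',np.degrees(Ro.from_matrix(R.T@Rt).as_rotvec()).round(1))
def here():
    s=ctrl.get_state();R=Ro.from_rotvec(s['tool_rot']).as_matrix()
    print('t',round(s['time'],2),'jig',(w2j(s['position'])*1e3).round(1),'z',s['position'][2].round(4),'yawj',np.degrees(np.arctan2(R[1,0],R[0,0])-YAW).round(1),'F',s['ft_force'].round(1),'w',s['grip_width'])
E
python3 -c "
from h import *
here();mv(-28,-190,235,-2)"
```

```text
t 0.1 jig [-129.4 -712.3] z 0.2355 yawj 33.9 F [ 0.3 -0.7  0.2] w 1.0001610451783356
to (-28, -190, 235, -2) world [ 0.4577 -0.0788  0.235 ] travel [ 0.3758 -0.3766  0.0012] turn [-0.1  0.  35.9]
```

Emit:
step_arm(
  commands=[
    {"travel":[0.035,-0.035,0],"turn":[0,0,4]},
    {"travel":[0.07,-0.07,0],"turn":[0,0,8]},
    {"travel":[0.105,-0.105,0],"turn":[0,0,16]},
    {"travel":[0.14,-0.14,0],"turn":[0,0,24]},
    {"travel":[0.175,-0.175,0],"turn":[0,0,30]},
  ],
  gripper=0,
  force=5,
)

```text
time: 0.6
position: [0.3671, -0.3466, 0.2362]
tool_rot: [-3.139, 0.111, 0.001]
ft_force: [2.0, 0.6, 0.4]
grip_width: 0.629
grip_force: 0.0
```

```bash
python3 -c "
from h import *
here();mv(-28,-190,235,-2)"
```

```text
t 0.6 jig [ -81.8 -467.6] z 0.2362 yawj 3.7 F [2.  0.6 0.4] w 0.6292767411943023
to (-28, -190, 235, -2) world [ 0.4577 -0.0788  0.235 ] travel [ 0.0714 -0.2736  0.0012] turn [-0.   0.   5.7]
```

Emit:
step_arm(
  commands=[
    {"travel":[0.01,-0.045,0],"turn":[0,0,3]},
    {"travel":[0.02,-0.09,0],"turn":[0,0,5.7]},
    {"travel":[0.035,-0.135,0],"turn":[0,0,5.7]},
    {"travel":[0.047,-0.18,0],"turn":[0,0,5.7]},
    {"travel":[0.059,-0.225,0],"turn":[0,0,5.7]},
  ],
)

```text
time: 1.1
position: [0.4406, -0.1262, 0.2364]
tool_rot: [3.13, -0.259, -0.0]
ft_force: [1.0, 0.1, 0.1]
grip_width: 0.172
grip_force: 0.0
```

```bash
python3 -c "
from h import *
here();mv(-28,-190,120,-2)
cv2.imwrite('pics/w1.png',ctrl.get_image('wrist')[:,:,::-1])"
```

```text
t 1.1 jig [ -38.6 -239.3] z 0.2364 yawj -1.8 F [1.  0.1 0.1] w 0.1723477005997106
to (-28, -190, 120, -2) world [ 0.4577 -0.0788  0.12  ] travel [ 0.009  -0.0497  0.1163] turn [0.  0.  0.2]
```

View pics/w1.png

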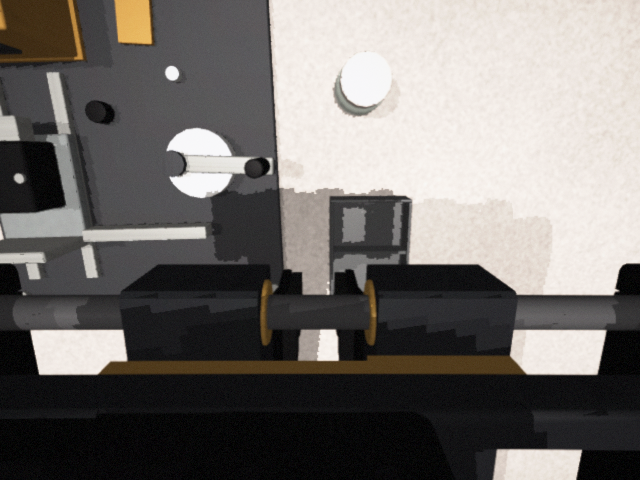

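The wrist view shows the stud at (172,73), the pivot boss at (177,163), the handle top at (260,167) and the jar at (366,78). I'll check these against the jig frame.

```bash
cat >> h.py <<'E'
def wm(s=None):
    s=s or ctrl.get_state()
    m=dict(ctrl.camera_model('wrist'));T=np.eye(4);T[:3,:3]=Ro.from_rotvec(s['tool_rot']).as_matrix();T[:3,3]=s['position']
    W=np.linalg.inv(T@np.array(m['T_tool_cam']));m['R']=W[:3,:3];m['t']=W[:3,3];return m
E
python3 - <<'E'
from h import *
m=wm()
for n,uv,z in(('stud',(172,73),.022),('pivot',(177,163),.05),('handle',(261,167),.09),('cap',(98,112),.028),('jar',(366,78),.06),('folR',(206,233),.038),('trayL',(330,198),.03)):
    print(n,(w2j(ray('',[uv],z,m)[0])*1e3).round(1))
E
```

```text
stud [ 99.2 -97.5]
pivot [  19.1 -103.4]
handle [  15.9 -185.2]
cap [ 65.9 -27.3]
jar [  84.9 -271.5]
folR [ -48.7 -119.5]
trayL [ -17.8 -241.4]
```

Emit:
step_arm(
  commands=[
    {"travel":[0.009,-0.045,0],"turn":[0,0,0]},
    {"travel":[0.009,-0.05,0.04],"turn":[0,0,0]},
    {"travel":[0.009,-0.05,0.08],"turn":[0,0,0]},
    {"travel":[0.009,-0.05,0.11],"turn":[0,0,0]},
    {"travel":[0.009,-0.05,0.11],"turn":[0,0,0]},
  ],
)

```text
time: 1.65
position: [0.4539, -0.0797, 0.1224]
tool_rot: [-3.129, 0.258, 0.014]
ft_force: [-0.8, -0.9, 0.6]
grip_width: 0.005
grip_force: 0.0
```

```bash
python3 -c "
from h import *
here();mv(-28,-188,69,-2)"
```

```text
t 1.65 jig [ -31.6 -191.4] z 0.1224 yawj -1.7 F [-0.8 -0.9  0.6] w 0.004730860076627178
to (-28, -188, 69, -2) world [ 0.4579 -0.0768  0.069 ] travel [ 0.004  -0.0035  0.0534] turn [-0.1  0.5  0.3]
```

Emit:
step_arm(
  commands=[
    {"travel":[0.004,-0.0035,0.025],"turn":[0,0.5,0]},
    {"travel":[0.004,-0.0035,0.05],"turn":[0,0.5,0]},
    {"travel":[0.004,-0.0035,0.053],"turn":[0,0.5,0]},
    {"travel":[0.004,-0.0035,0.053],"turn":[0,0.5,0]},
  ],
)

```text
time: 2.05
position: [0.4625, -0.0778, 0.0744]
tool_rot: [3.13, -0.26, 0.014]
ft_force: [0.4, -0.0, 0.0]
grip_width: 0.005
grip_force: 0.0
```

```bash
python3 -c "
from h import *
here();m=wm();cv2.imwrite('pics/w2.png',ctrl.get_image('wrist')[:,:,::-1]);here()
cv2.imwrite('pics/top2.png',ctrl.get_image('top')[:,:,::-1])
import pickle;pickle.dump(m,open('m2','wb'))"
```

```text
t 2.05 jig [ -23.3 -188.4] z 0.0744 yawj -1.8 F [ 0.4 -0.   0. ] w 0.0053902417426736305
t 2.1 jig [ -22.6 -188.4] z 0.0751 yawj -1.8 F [-0.1 -0.2  0.5] w 0.007126638197405733
```

View pics/w2.png

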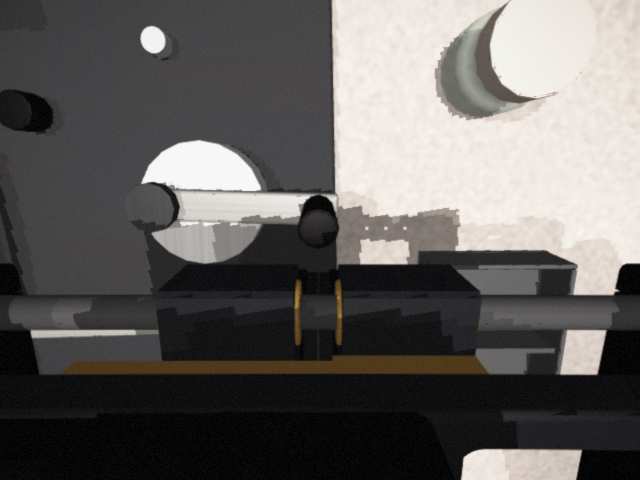

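```bash
python3 -c "
from h import *
import pickle;m=pickle.load(open('m2','rb'))
for n,uv,z in(('stud',(153,40),.022),('pivot',(151,206),.05),('handle',(319,228),.09),('jar',(543,45),.06)):
    print(n,(w2j(ray('',[uv],z,m)[0])*1e3).round(1))
here();mv(-15,-190,70,-2);mv(0,-190,70,0)"
```

```text
stud [  98.5 -109.7]
pivot [  19.  -109.9]
handle [  14.1 -190.1]
jar [  81.  -283.4]
t 2.15 jig [ -22.3 -188.4] z 0.0753 yawj -1.8 F [0.8 0.5 0.2] w 0.004982171221261621
to (-15, -190, 70, -2) world [ 0.4706 -0.0805  0.07  ] travel [0.0073 0.0014 0.0054] turn [ 0.  -0.7  0.2]
to (0, -190, 70, 0) world [ 0.4854 -0.0825  0.07  ] travel [0.0223 0.0009 0.0056] turn [ 0.  -0.7 -1.8]
```

Emit:
step_arm(
  commands=[
    {"travel":[0.004,0.001,0.005],"turn":[0,-0.7,0]},
    {"travel":[0.009,0.002,0.0055],"turn":[0,-0.7,0]},
    {"travel":[0.013,0.002,0.0055],"turn":[0,-0.7,0]},
    {"travel":[0.016,0.002,0.0055],"turn":[0,-0.7,0]},
    {"travel":[0.018,0.002,0.0055],"turn":[0,-0.7,0]},
  ],
)

```text
time: 2.65
position: [0.4801, -0.0824, 0.0683]
tool_rot: [-3.131, 0.259, 0.005]
ft_force: [-1.2, -1.0, 0.2]
grip_width: 0.005
grip_force: 0.0
```

```bash
python3 -c "
from h import *
here()"
```

```text
t 2.65 jig [  -5.3 -190.6] z 0.0683 yawj -1.7 F [-1.2 -1.   0.2] w 0.00527731976842876
```

Emit:
step_arm(
  commands=[
    {"travel":[0.007,0.0012,0],"turn":[0,0,-5]},
    {"travel":[0.0142,0.0018,0],"turn":[0,0,-10]},
    {"travel":[0.0213,0.0018,0],"turn":[0,0,-15]},
    {"travel":[0.0284,0.0012,0],"turn":[0,0,-20]},
    {"travel":[0.0355,-0.0001,0],"turn":[0,0,-25]},
  ],
)

```text
time: 3.15
position: [0.5133, -0.0893, 0.0677]
tool_rot: [-3.112, -0.429, 0.011]
ft_force: [-3.7, -2.0, 2.7]
grip_width: 0.003
grip_force: 1.9
```

```bash
cat >> h.py <<'E'
def peg(phi,off=17.5):
    a=np.radians(phi);return 16+80*np.cos(a)+off*np.sin(a),-110+80*np.sin(a)-off*np.cos(a)
E
python3 -c "
from h import *
here();[print(p,peg(p)) for p in(-67,-66)];mv(*peg(-42),69,48)"
```

```text
t 3.15 jig [  28.5 -192.9] z 0.0677 yawj 23.4 F [-3.7 -2.   2.7] w 0.003477200705941998
-67 (np.float64(31.149655343724188), np.float64(-190.4781830247575))
-66 (np.float64(32.5518859373185), np.float64(-190.20152786523457))
to (np.float64(63.74180042691152), np.float64(-176.53548295456307), 69, 48) world [ 0.5504 -0.0777  0.069 ] travel [ 0.0388 -0.001  -0.0016] turn [ -0.2   0.4 -24.6]
```

Emit:
step_arm(
  commands=[
    {"travel":[0.0077,0.001,0],"turn":[0,0,-5]},
    {"travel":[0.0155,0.0014,0],"turn":[0,0,-10]},
    {"travel":[0.0233,0.0013,-0.001],"turn":[0,0,-15]},
    {"travel":[0.0311,0.0005,-0.001],"turn":[0,0,-20]},
    {"travel":[0.0385,-0.001,-0.001],"turn":[0,0,-25]},
  ],
)

```text
time: 3.65
position: [0.5505, -0.0795, 0.0682]
tool_rot: [2.946, 1.091, -0.011]
ft_force: [-0.9, -4.1, -0.7]
grip_width: 0.002
grip_force: 2.0
```

```bash
python3 -c "
from h import *
here();mv(*peg(-17),69,73)"
```

```text
t 3.65 jig [  64.1 -178.3] z 0.0682 yawj 48.4 F [-0.9 -4.1 -0.7] w 0.0016674394058149686
to (np.float64(87.38787564439494), np.float64(-150.12506960717207), 69, 73) world [ 0.5774 -0.0548  0.069 ] travel [ 0.0365 -0.0013 -0.001 ] turn [ -0.2   0.3 -24.6]
```

Emit:
step_arm(
  commands=[
    {"travel":[0.0072,0.001,0],"turn":[0,0,-5]},
    {"travel":[0.0145,0.0014,0],"turn":[0,0,-10]},
    {"travel":[0.0218,0.0013,0],"turn":[0,0,-15]},
    {"travel":[0.029,0.0005,-0.001],"turn":[0,0,-20]},
    {"travel":[0.036,-0.001,-0.001],"turn":[0,0,-25]},
  ],
)

```text
time: 4.15
position: [0.5781, -0.0557, 0.0692]
tool_rot: [-2.64, -1.702, 0.008]
ft_force: [1.4, -4.6, -2.7]
grip_width: 0.004
grip_force: 2.2
```

```bash
python3 -c "
from h import *
here();mv(*peg(-4),69,86)
im=ctrl.get_image('top')[:,:,::-1];cv2.imwrite('pics/t3.png',cv2.resize(im[150:370,210:450],None,fx=2.7,fy=2.7,interpolation=cv2.INTER_CUBIC))
im=ctrl.get_image('wrist')[:,:,::-1];here();cv2.imwrite('pics/w3.png',im)"
```

```text
t 4.15 jig [  88.2 -150.9] z 0.0692 yawj 73.3 F [ 1.4 -4.6 -2.7] w 0.003707058477124985
to (np.float64(94.58438573026375), np.float64(-133.03788877907695), 69, 86) world [ 0.5868 -0.0388  0.069 ] travel [0.019  0.001  0.0002] turn [ -0.2   0.2 -12.7]
t 4.25 jig [  88.6 -149.2] z 0.0695 yawj 73.2 F [ 1.5 -2.1 -1.8] w 0.006441817526230393
```

View pics/w3.png

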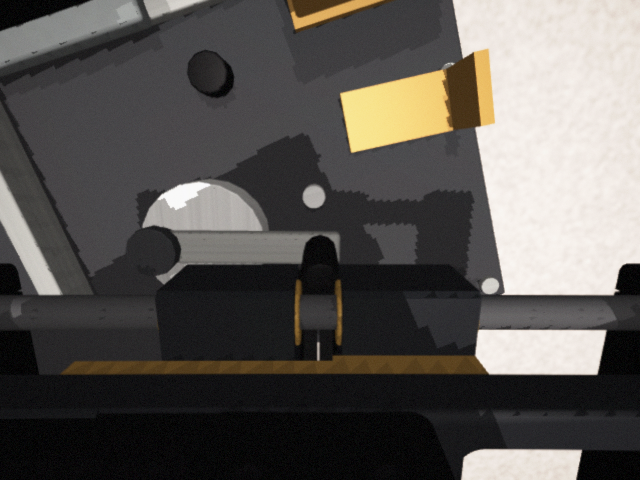

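```bash
cat > lev.py <<'E'
from h import *
def ang(m,piv,stud,e1,e2):
    p=w2j(ray('',[piv],.05,m)[0]);s=w2j(ray('',[stud],.022,m)[0])
    a,b=[w2j(ray('',[q],.044,m)[0]) for q in(e1,e2)]
    f=lambda d:np.degrees(np.arctan2(d[1],d[0])).round(2)
    print('piv',p*1e3,'stud',s*1e3,'dist',np.hypot(*(s-p))*1e3,'dir stud',f(s-p),'lever',f(b-a))
E
python3 -c "
from lev import *
here();ang(wm(),(153,250),(314,196),(178,231),(338,231.5));mv(*peg(-4),69,86)"
```

```text
t 4.25 jig [  88.6 -149.2] z 0.0695 yawj 73.2 F [ 1.5 -2.1 -1.8] w 0.006441817526230393
piv [  19.02050191 -108.88077917] stud [  98.95436248 -109.68223595] dist 79.93787837331485 dir stud -0.57 lever -16.94
to (np.float64(94.58438573026375), np.float64(-133.03788877907695), 69, 86) world [ 0.5868 -0.0388  0.069 ] travel [0.0172 0.0011 0.0005] turn [ -0.2   0.1 -12.8]
```

Emit:
step_arm(
  commands=[
    {"travel":[0.007,0.0012,0],"turn":[0,0,-5]},
    {"travel":[0.0142,0.0018,0],"turn":[0,0,-10]},
    {"travel":[0.0213,0.0018,0],"turn":[0,0,-15]},
    {"travel":[0.0213,0.0018,0],"turn":[0,0,-15]},
    {"travel":[0.0213,0.0018,0],"turn":[0,0,-15]},
  ],
)

```text
time: 4.75
position: [0.589, -0.0344, 0.0699]
tool_rot: [-2.399, -2.025, 0.003]
ft_force: [2.3, -1.5, -0.5]
grip_width: 0.007
grip_force: 1.3
```

```bash
python3 -c "
from h import *
here()
im=ctrl.get_image('wrist')[:,:,::-1];here();cv2.imwrite('pics/w4.png',im)"
```

```text
t 4.75 jig [  96.2 -128.4] z 0.0699 yawj 88.1 F [ 2.3 -1.5 -0.5] w 0.007054132363476017
t 4.8 jig [  96.1 -128.5] z 0.07 yawj 88.1 F [ 2.5 -2.4 -1.3] w 0.0053649934361849816
```

View pics/w4.png

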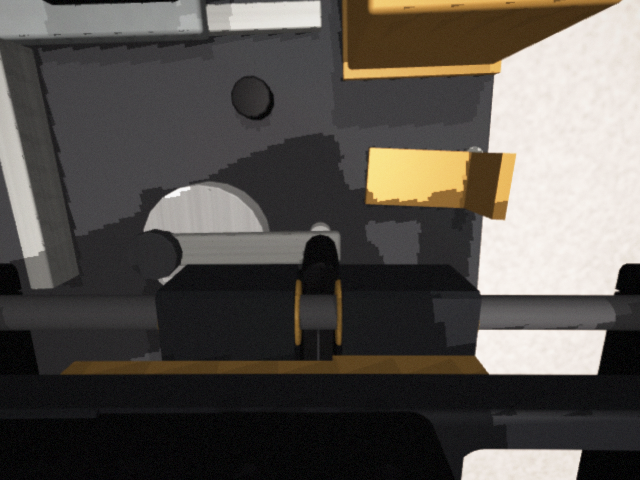

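Emit:
step_arm(
  commands=[
    {"travel":[0.001,0,0],"turn":[0,0,-1]},
    {"travel":[0.0024,0.0004,0],"turn":[0,0,-1.7]},
    {"travel":[0.0024,0.0004,0],"turn":[0,0,-1.7]},
  ],
)

```text
time: 5.1
position: [0.5897, -0.0322, 0.07]
tool_rot: [-2.366, -2.064, 0.003]
ft_force: [2.7, -4.0, -1.7]
grip_width: 0.007
grip_force: 2.2
```

```bash
python3 -c "
from h import *
here()"
```

```text
t 5.1 jig [  96.6 -126.1] z 0.07 yawj 89.9 F [ 2.7 -4.  -1.7] w 0.007324589715409519
```

Emit:
step_arm(
  commands=[
    {"travel":[-0.006,0,0],"turn":[0,0,0]},
    {"travel":[-0.015,0,0],"turn":[0,0,0]},
    {"travel":[-0.03,0,0],"turn":[0,0,0]},
    {"travel":[-0.03,0,-0.04],"turn":[0,0,0]},
    {"travel":[-0.03,0,-0.09],"turn":[0,0,0]},
  ],
)

```text
time: 5.6
position: [0.5831, -0.0633, 0.1583]
tool_rot: [-2.363, -2.058, 0.01]
ft_force: [0.5, 0.1, -0.4]
grip_width: 0.005
grip_force: 0.0
```

```bash
python3 -c "
from h import *
here();mv(-105,30,160,0)
cv2.imwrite('pics/top5.png',ctrl.get_image('top')[:,:,::-1])"
```

```text
t 5.6 jig [  94.2 -157.9] z 0.1583 yawj 89.8 F [ 0.5  0.1 -0.4] w 0.004841271839247276
to (-105, 30, 160, 0) world [0.4109 0.1496 0.16  ] travel [ 0.1873 -0.1998  0.0004] turn [-0.5  0.4 89.8]
```

Emit:
step_arm(
  commands=[
    {"travel":[-0.01,0,-0.03],"turn":[0,0,0]},
    {"travel":[-0.01,0,-0.03],"turn":[0,0,0]},
    {"travel":[-0.01,0,-0.03],"turn":[0,0,0]},
  ],
)

```text
time: 5.95
position: [0.5845, -0.0726, 0.1901]
tool_rot: [-2.367, -2.063, 0.003]
ft_force: [0.5, 0.6, -0.4]
grip_width: 0.005
grip_force: 0.0
```

```bash
python3 -c "
from h import *
here();import pickle;pickle.dump(wm(),open('m5','wb'))
cv2.imwrite('pics/w5.png',ctrl.get_image('wrist')[:,:,::-1]);here()"
```

```text
t 5.95 jig [  96.8 -166.8] z 0.1901 yawj 89.9 F [ 0.5  0.6 -0.4] w 0.005180544403319756
t 6.0 jig [  96.2 -166.4] z 0.1892 yawj 89.9 F [-0.  -0.1  0.1] w 0.007733212438357883
```

View pics/w5.png

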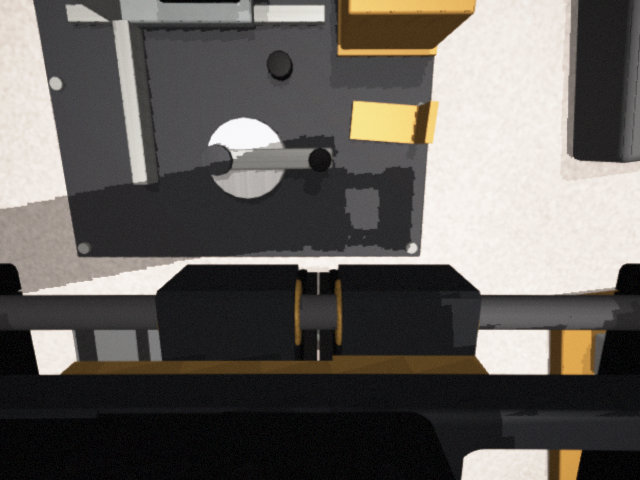

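The wrist view shows the lever along the plate's right edge: pivot (217,158), handle (320,159), and corner screws at (84,248) and (412,248).

```bash
python3 -c "
from h import *
import pickle;m=pickle.load(open('m5','rb'))
f=lambda d:np.degrees(np.arctan2(d[1],d[0])).round(2)
r=lambda q,z:w2j(ray('',[q],z,m)[0])
a,b=r((84,248),.012),r((412,248),.012);print('plate x',a*1e3,b*1e3,f(b-a))
p,h=r((217.5,158.5),.05),r((320,159.5),.09);print(p*1e3,h*1e3,f(h-p))
im=cv2.imread('pics/w5.png',0).astype(float)
G=cv2.Sobel(cv2.GaussianBlur(im,(0,0),1),cv2.CV_64F,0,1)
for lo,hi,s in((142,156,1),(162,176,-1)):
    us=np.arange(287,306);vs=lo+np.argmax(s*G[lo:hi,us],0);k=np.polyfit(us,vs,1);print(vs,k)
    e=[r((u,np.polyval(k,u)),.044) for u in(287,306)];print(f(e[1]-e[0]))
mv(-110,30,190,0)
"
```

```text
plate x [-119.58079768 -190.77180244] [ 184.45354757 -191.45767193] -0.13
[  19.78549221 -108.85201366] [  98.88796632 -108.55141227] 0.22
[148 148 148 148 148 148 148 148 148 148 148 148 148 148 148 148 148 148
 148] [-1.40452624e-15  1.48000000e+02]
-0.14
[168 168 168 168 168 168 168 168 168 168 168 168 168 168 168 168 168 168
 168] [-6.60264334e-16  1.68000000e+02]
-0.14
to (-110, 30, 190, 0) world [0.406  0.1503 0.19  ] travel [ 1.961e-01 -2.065e-01  1.000e-04] turn [-0.2  0.2 89.9]
```

Emit:
step_arm(
  commands=[
    {"travel":[0.018,-0.018,0],"turn":[0,0,8]},
    {"travel":[0.036,-0.037,0],"turn":[0,0,16]},
    {"travel":[0.054,-0.056,0],"turn":[0,0,24]},
    {"travel":[0.072,-0.075,0],"turn":[0,0,32]},
    {"travel":[0.09,-0.094,0],"turn":[0,0,40]},
  ],
)

```text
time: 6.5
position: [0.5017, 0.0313, 0.1886]
tool_rot: [-2.931, -1.123, 0.009]
ft_force: [-0.3, -0.0, 0.3]
grip_width: 0.003
grip_force: 0.0
```

```bash
python3 -c "
from h import *
here();mv(-103,30,189,0)"
```

```text
t 6.5 jig [  0.9 -75.1] z 0.1886 yawj 49.6 F [-0.3 -0.   0.3] w 0.002757179446127002
to (-103, 30, 189, 0) world [0.4129 0.1493 0.189 ] travel [ 0.0128 -0.1472  0.0003] turn [-0.2  0.3 49.6]
```

Emit:
step_arm(
  commands=[
    {"travel":[0.002,-0.03,0],"turn":[0,0,8]},
    {"travel":[0.005,-0.06,0],"turn":[0,0,16]},
    {"travel":[0.008,-0.09,0],"turn":[0,0,24]},
    {"travel":[0.011,-0.12,0],"turn":[0,0,32]},
    {"travel":[0.013,-0.145,0],"turn":[0,0,40]},
  ],
)

```text
time: 7.0
position: [0.4136, 0.1477, 0.1891]
tool_rot: [-3.141, -0.054, 0.01]
ft_force: [-0.5, 0.7, 0.3]
grip_width: 0.006
grip_force: 0.0
```

```bash
python3 -c "
from h import *
here();mv(-103,30,66,0)"
```

```text
t 7.0 jig [-102.1   28.5] z 0.1891 yawj 9.7 F [-0.5  0.7  0.3] w 0.005648036314020324
to (-103, 30, 66, 0) world [0.4129 0.1493 0.066 ] travel [ 1.000e-04 -1.600e-03  1.231e-01] turn [-0.   0.4  9.7]
```

Emit:
step_arm(
  commands=[
    {"travel":[0,-0.0015,0.01],"turn":[0,0,5]},
    {"travel":[0,-0.0015,0.05],"turn":[0,0,9.7]},
    {"travel":[0,-0.0015,0.09],"turn":[0,0,9.7]},
    {"travel":[0,-0.0015,0.12],"turn":[0,0,9.7]},
    {"travel":[0,-0.0015,0.12],"turn":[0,0,9.7]},
  ],
)

```text
time: 7.5
position: [0.4104, 0.1471, 0.0661]
tool_rot: [3.134, -0.203, -0.022]
ft_force: [-1.8, 0.4, 0.8]
grip_width: 0.001
grip_force: 0.0
```

```bash
python3 -c "
from h import *
here();mv(-75,30,68,0)"
```

```text
t 7.5 jig [-105.2   27.5] z 0.0661 yawj 0.3 F [-1.8  0.4  0.8] w 0.0014572980989039442
to (-75, 30, 68, 0) world [0.4406 0.1456 0.068 ] travel [ 0.0302 -0.0024 -0.0023] turn [0.1 0.8 0.3]
```

Emit:
step_arm(
  commands=[
    {"travel":[0.01,-0.002,0],"turn":[0,0,0]},
    {"travel":[0.02,-0.002,0],"turn":[0,0,0]},
    {"travel":[0.026,-0.002,0],"turn":[0,0,0]},
    {"travel":[0.031,-0.002,0],"turn":[0,0,0]},
    {"travel":[0.036,-0.002,0],"turn":[0,0,0]},
  ],
)

```text
time: 8.0
position: [0.4512, 0.1455, 0.0709]
tool_rot: [-3.135, 0.205, 0.007]
ft_force: [-3.6, 1.7, 1.6]
grip_width: 0.005
grip_force: 1.7
```

Emit:
step_arm(
  commands=[
    {"travel":[0.005,0,0],"turn":[0,0,0]},
    {"travel":[0.01,0,0],"turn":[0,0,0]},
    {"travel":[0.015,0,0],"turn":[0,0,0]},
    {"travel":[0.02,0,0],"turn":[0,0,0]},
    {"travel":[0.025,0,0],"turn":[0,0,0]},
  ],
)

```text
time: 8.5
position: [0.4763, 0.142, 0.0703]
tool_rot: [-3.135, 0.205, 0.006]
ft_force: [-4.0, 0.1, 2.5]
grip_width: 0.005
grip_force: 1.7
```

```bash
python3 -c "
from h import *
here();mv(-24,30,68,0)"
```

```text
t 8.5 jig [-39.2  31.3] z 0.0703 yawj 0.2 F [-4.   0.1  2.5] w 0.004998950484196302
to (-24, 30, 68, 0) world [0.4912 0.1387 0.068 ] travel [0.0152 0.0014 0.0022] turn [-0.   0.2  0.2]
```

Emit:
step_arm(
  commands=[
    {"travel":[0.004,0,0],"turn":[0,0,0]},
    {"travel":[0.008,0,0],"turn":[0,0,0]},
    {"travel":[0.011,0,0],"turn":[0,0,0]},
    {"travel":[0.013,0,0],"turn":[0,0,0]},
    {"travel":[0.014,0,0],"turn":[0,0,0]},
  ],
)

```text
time: 9.0
position: [0.49, 0.1402, 0.0702]
tool_rot: [-3.135, 0.205, 0.005]
ft_force: [-3.3, 0.0, 3.0]
grip_width: -0.0
grip_force: 1.5
```

Emit:
step_arm(
  commands=[
    {"travel":[0.001,0,0],"turn":[0,0,0]},
    {"travel":[0.002,0,0],"turn":[0,0,0]},
  ],
)

```text
time: 9.2
position: [0.4918, 0.1399, 0.0702]
tool_rot: [-3.135, 0.204, 0.006]
ft_force: [-2.3, 0.5, 2.8]
grip_width: 0.006
grip_force: 1.5
```

```bash
python3 -c "
from h import *
here()"
```

```text
t 9.2 jig [-23.6  31.3] z 0.0702 yawj 0.3 F [-2.3  0.5  2.8] w 0.006497677055915929
```

Not at the stop yet; I'll continue in 1 mm steps, watching the force.

Emit:
step_arm(
  commands=[
    {"travel":[0.001,0,0],"turn":[0,0,0]},
    {"travel":[0.002,0,0],"turn":[0,0,0]},
    {"travel":[0.002,0,0],"turn":[0,0,0]},
  ],
)

```text
time: 9.5
position: [0.4922, 0.1399, 0.0701]
tool_rot: [3.134, -0.204, -0.011]
ft_force: [-8.1, 1.3, 6.5]
grip_width: 0.004
grip_force: 3.8
```

Emit:
step_arm(
  commands=[
    {"travel":[0.001,0,0],"turn":[0,0,0]},
    {"travel":[0.001,0,0],"turn":[0,0,0]},
  ],
)

```text
time: 9.7
position: [0.4922, 0.1399, 0.07]
tool_rot: [3.134, -0.204, -0.014]
ft_force: [-10.1, 0.6, 9.3]
grip_width: 0.003
grip_force: 5.1
```

Emit:
step_arm(
  commands=[
    {"travel":[0.001,0,0],"turn":[0,0,0]},
    {"travel":[0.001,0,0],"turn":[0,0,0]},
  ],
)

```text
time: 9.9
position: [0.4923, 0.1399, 0.07]
tool_rot: [3.133, -0.203, -0.017]
ft_force: [-13.7, -0.2, 11.3]
grip_width: 0.007
grip_force: 6.5
```

The force climbs with no motion and the face sits at jig x ≈ -14 mm, which is the hard stop. I'll back off, rise and check.

Emit:
step_arm(
  commands=[
    {"travel":[-0.006,0,0],"turn":[0,0,0]},
    {"travel":[-0.016,0,0],"turn":[0,0,0]},
    {"travel":[-0.036,0,0],"turn":[0,0,0]},
    {"travel":[-0.046,0,-0.03],"turn":[0,0,0]},
    {"travel":[-0.046,0,-0.07],"turn":[0,0,0]},
  ],
)

```text
time: 10.4
position: [0.4475, 0.145, 0.1392]
tool_rot: [3.134, -0.203, -0.012]
ft_force: [1.1, 0.3, 0.9]
grip_width: 0.003
grip_force: 0.0
```

Emit:
step_arm(
  commands=[
    {"travel":[0,0,-0.05],"turn":[0,0,0]},
    {"travel":[-0.01,0,-0.1],"turn":[0,0,0]},
    {"travel":[-0.01,0,-0.1],"turn":[0,0,0]},
    {"travel":[-0.01,0,-0.1],"turn":[0,0,0]},
  ],
)

```text
time: 10.8
position: [0.4417, 0.1464, 0.2415]
tool_rot: [3.134, -0.206, 0.002]
ft_force: [-0.4, -0.5, -0.6]
grip_width: 0.005
grip_force: 0.0
```

```bash
python3 -c "
from h import *
here();a=ctrl.get_image('top')[:,:,::-1];w=ctrl.get_image('wrist')[:,:,::-1];here()
cv2.imwrite('pics/t6.png',np.hstack([cv2.resize(a[150:370,120:460],(400,259)),cv2.resize(w,(400,300))[:259]]))"
```

```text
t 10.8 jig [-74.1  31. ] z 0.2415 yawj 0.2 F [-0.4 -0.5 -0.6] w 0.00476619362944488
t 10.9 jig [-75.4  30.4] z 0.2392 yawj 0.2 F [ 0.2 -0.2 -0.4] w 0.005416909448999799
```

View pics/t6.png

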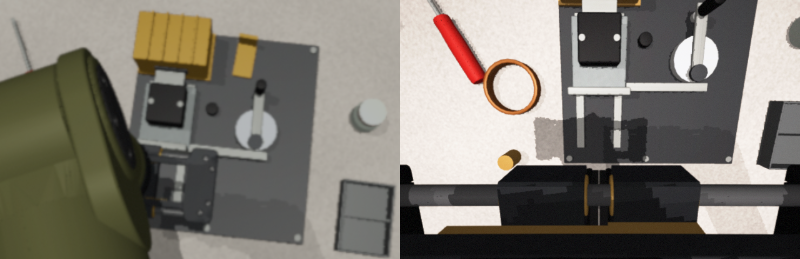

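```bash
python3 -c "
from h import *
p=w2j(ray('top',[(337.6,271)],.05)[0]);h=w2j(ray('top',[(341.8,223)],.09)[0]);print(p*1e3,h*1e3,np.degrees(np.arctan2(*(h-p)[::-1])))
f=w2j(ray('top',[(120+266/400*340,150+154/259*220)],.038)[0]);print('follower front right',f*1e3)
here();print(ctrl.close_job())"
```

```text
[  14.49827015 -110.81071081] [  93.00518207 -108.15555464] 1.937043182898961
follower front right [   0.16573493 -128.25201885]
t 10.9 jig [-75.4  30.4] z 0.2392 yawj 0.2 F [ 0.2 -0.2 -0.4] w 0.005416909448999799
the job is handed in; nothing more can be done
None
```

The job is handed in: the cam was turned to its low point (within about 2° in the last picture), then the carriage was pushed forward to its hard stop with the plug home. The arm finished raised clear of everything, and the loose items looked undisturbed.

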